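# Sort out the mixed-up jar tops

## Robot

A 6-joint arm with a two-finger parallel gripper is mounted at the origin on a cart in front of the work surface, level with it; the furniture and walls round the work are solid. World frame = base frame: x ahead of the robot, y to its left, z up, the work surface at z = 0. Lengths are in m, angles in rad, forces in N, time in s.
With the tool pointing down it reaches from about 0.375 to 0.9 m from the base axis. Payload 3.1 kg.
Tool frame: the origin (TCP) lies at the very end of the fingers, on their centre line; the grasp point (between the pads) lies 19 mm behind it (ctrl.grasp_offset is the distance from the TCP to the grasp point, in m); z points along the fingers, y is the line along which they close (so a half turn about z gives the same grasp; the last joint's range is limited). The gripper opens to 85 mm and grips with 20 to 120 N. Pads are 22 mm wide; open, the fingers measure 114 mm over their backs; the gripper's body (76 mm by 85 mm) begins 54 mm behind the grasp point. The pads swing forward as they close: fully open they stand 13 mm farther back than shut.
Start: joints at [0.949, 0.527, 1.433, -0, 1.181, -0.178], TCP at [0.268, 0.564, 0.231] pointing down, gripper open.
Joint ranges: [-3.08, 3.08], [-0.75, 2.2], [0.22, 2.44], [-1.43, 4.57], [0, 2.65], [-2.85, 2.85]. Speed limits (rad/s): [2.79, 2.79, 3.14, 3.14, 3.14, 3.14].

## Interface

Orientations are given as a rotation vector (axis times angle).
In Python, from cell import ctrl, cams gives the robot as it stands.
- The arm moves only by the tool jog_arm, never from a script. Its argument "commands" is one flat list of numbers, 6 for each row, row after row: the shift along the tool's x, y, z normalised to -1 to 1, where 1 is 500 mm, then the turn, a rotation vector about the tool's x, y, z normalised to -1 to 1, where 1 is 90 degrees. In form: [dx, dy, dz, ax, ay, az, dx, dy, dz, ax, ay, az, ...]. A call has 1 to 12 rows; each row is the pose to reach, as a shift and turn from the pose commanded when the call began, along the tool's axes at that moment; what a row does not reach only later rows make up. A row lasts 1/8 s, in which the tool goes at most 62.5 mm and 10.7 degrees, less where a joint would pass 70% of its speed; a pose out of reach is approached as far as the arm can. A call with a number of a shift or a turn outside -1 to 1 is refused whole. A call with a gripper value outside its range is refused whole. "fingers" is the closure, from 0 (fully open) to 1 (shut), set as the call begins (left out, the last holds). The fingers move at their own pace and stop on an object; "squeeze" is the grip in N (left out, the last holds). Time passes only in rows, so rows that repeat a pose let the fingers close. It gives the time, the measured TCP pose, the force, the opening and the grip force at its end, in the units of the state.
- ctrl.read_state(): the state, without advancing time (a new reading comes with each control period).
- cams.get_image(name): name is "side" or "top" or "wrist"; returns a dict with "pixels" (384x512x3 uint8, red, green, blue), "mtx" (3x3 intrinsics, pixels), "R" (3x3) and "t" (3): a world point X has camera coordinates R X + t; the wrist camera has in their place "tool_from_camera" (4x4, takes a point from camera to tool coordinates, whose origin is the TCP and whose axes are the flange's). Camera axes: x right, y down, z forward; pixel columns grow to the right and rows downward; lengths in m; the calibration is good to about 2 mm. A picture is of the moment at which its call begins: read the wrist's pose just before it. There is no depth.
- ctrl.hand_in(): hands the job in; it is judged then, once.
The state is a dict: "time": time; "joint_positions": joint angles; "qd": joint speeds; "joint_efforts": joint torques, N m; "tool_pos": TCP position; "eef_rot": TCP orientation; "contact_force": force on the tool from outside, world axes, zero at the start; "ft_torque": the same for the moment, N m; "opening": finger opening in m; "gripper_force": force on a finger pad.
Only numpy, scipy, OpenCV 4.12 (cv2) and the standard library are available. Lean on these libraries where they do the work, as an engineer would, in place of code of your own. Each camera call takes 0.05 s, during which the arm holds its last target. There are 200 camera calls.

## Task

The three washed glass jars got each other's tops: put the dip-rod cap on the tall slim bottle, the brush cap on the squat round jar and the knob stopper on the square jar, each seated down on its rim and let go. Every jar is covered, so stand a top in the open white pot while you swap; do not lay or drop any top on the bench, leave the jars and the pot standing where they are, and do not disturb the other things.

Things in the scene. Friction and masses are not known exactly. Their poses are not given: they have to be found in the camera images.
- dip_rod_cap: Dip-rod cap: black plastic, round ribbed grip 24 mm wide from 6 to 41 mm above the origin (hold at 15 to 32); a thin glass rod hangs to 60 mm below it. Collar 43 mm wide, 6 mm thick; origin on the axis at its flat underside, which sits on a rim; z up. Tapered plug below: 31 to 25 mm wide, 14 mm long, loose in a 34 mm mouth. 50 g. Starts on the squat jar.
- brush_cap: Brush cap: dark wood collar, thin pale stick handle 13 mm wide from 6 to 47 mm above the origin (hold at 15 to 35); a round brush 14 mm thick hangs to 60 mm below it. Collar 43 mm wide, 6 mm thick; origin on the axis at its flat underside, which sits on a rim; z up. Tapered plug below: 31 to 25 mm wide, 14 mm long, loose in a 34 mm mouth. 50 g. Starts on the square jar.
- knob_stopper: Knob stopper: wood, mushroom knob widest (33 mm) at 27 mm above the origin (hold there), its top at 38 mm; nothing hangs below the plug. Collar 43 mm wide, 6 mm thick; origin on the axis at its flat underside, which sits on a rim; z up. Tapered plug below: 31 to 25 mm wide, 14 mm long, loose in a 34 mm mouth. 50 g. Starts on the tall bottle.
- tall_bottle: Tall slim clear-glass round bottle, 52 mm across, with a short neck; home of the dip-rod cap. Origin: centre of the underside, z up. Rim (flat, 41 mm outside, mouth 34 mm inside) at z = 110 mm; hollow, inner floor at 6 mm. Loose, about 350 g, empty. 
- squat_jar: Squat wide clear-glass round jar, 84 mm across, with a short neck; home of the brush cap. Origin: centre of the underside, z up. Rim (flat, 41 mm outside, mouth 34 mm inside) at z = 82 mm; hollow, inner floor at 6 mm. Loose, about 400 g, empty. 
- square_jar: Clear-glass jar with a square body 62 x 62 mm and a short round neck; home of the knob stopper. Origin: centre of the underside, z up. Rim (flat, 41 mm outside, mouth 34 mm inside) at z = 96 mm; hollow, inner floor at 4 mm. Loose, about 400 g, empty. 
- rest_pot: Small white ceramic pot, 66 mm across at its belly, open, with the same mouth as the jars: the free resting place in which any top can stand for a while. Origin: centre of the underside, z up. Rim (flat, 41 mm outside, mouth 34 mm inside) at z = 86 mm; hollow, inner floor at 8 mm. Loose, about 350 g, empty. 
- eraser: Block eraser in a card sleeve, 22 x 46 x 13 mm, lying flat on the bench; a bystander. Origin: centre of the underside.
- cork_block: Cork sanding block, 33 x 46 x 42 mm, standing on the bench; a bystander. Origin: centre of the underside.
- masking_tape: Roll of masking tape lying flat, 104 mm across, 25 mm high; a bystander. Origin: centre of the underside.
Not all that is in view belongs to the job. What is shaped like the squat_jar but orange is not meant. What is shaped like the brush_cap but pink is not meant.

How it is judged:
By the outcome, as a careful person would: the job done as asked, in the order asked, and still so for the second after the job is handed in, with the robot touching nothing.
It also fails if it takes over 104 s, if anything falls off the work surface, if the arm or the gripper's body presses on something with over 40 N, if the wrist force passes 120 N, or if a joint passes its speed limit or range.

## Working session

There is one attempt and no reset: what is moved stays moved. The work goes in short steps, Python scripts to look and compute and a tool call to move; the robot and the scene stay as the last step left them, time stands still between calls to the robot, and variables do not carry over. Pictures are saved under pics/ and viewed, at most 15 in all, crops included, and the job is handed in when it is done.

Besides the shell and the picture viewer there is one more tool, called as name(argument=value, ...), one argument or row to a line, values as JSON. jog_arm: Moves the arm, as the interface text tells. Its arguments: {"type":"object","properties":{"commands":{"type":"array"},"fingers":{"type":"number"},"squeeze":{"type":"number"}},"required":["commands"]}

```bash
mkdir -p pics; ls
python3 - <<'E'
from cell import ctrl, cams
import cv2, numpy as np
s=ctrl.read_state(); print({k:np.round(v,3).tolist() for k,v in s.items()}, ctrl.grasp_offset)
for n in ("side","top","wrist"):
    d=cams.get_image(n); cv2.imwrite(f"pics/{n}0.png",d["pixels"][:,:,::-1])
    for k in d:
        if k!="pixels": print(n,k,np.round(d[k],4).tolist())
E
```

```text
pics
{'time': 0.0, 'joint_positions': [0.948, 0.528, 1.434, 0.0, 1.181, -0.179], 'qd': [-0.001, -0.0, -0.0, -0.002, 0.0, 0.002], 'joint_efforts': [0.001, -44.236, -17.802, -0.0, 0.008, -0.0], 'tool_pos': [0.268, 0.564, 0.23], 'eef_rot': [-0.691, -3.064, 0.003], 'contact_force': [0.247, 0.302, -0.398], 'ft_torque': [-0.017, 0.007, 0.033], 'gripper_force': 0.0, 'opening': 0.086} 0.0187
side mtx [[351.6905, 0.0, 258.7125], [0.0, 351.6905, 196.5111], [0.0, 0.0, 1.0]]
side R [[-0.9756, -0.2188, 0.0154], [-0.1352, 0.5446, -0.8277], [0.1727, -0.8097, -0.5609]]
side t [0.485, 0.1378, 0.9112]
top mtx [[374.0182, 0.0, 254.158], [0.0, 374.0182, 186.1407], [0.0, 0.0, 1.0]]
top R [[-0.0034, -1.0, 0.009], [-0.9966, 0.0027, -0.0823], [0.0822, -0.0092, -0.9966]]
top t [0.01, 0.4983, 1.3294]
wrist mtx [[333.241, 0.0, 252.1808], [0.0, 333.241, 188.9886], [0.0, 0.0, 1.0]]
wrist tool_from_camera [[0.0003, -0.9587, -0.2844, 0.073], [1.0, 0.0002, 0.0004, -0.0006], [-0.0003, -0.2844, 0.9587, -0.1425], [0.0, 0.0, 0.0, 1.0]]
```

View pics/side0.png

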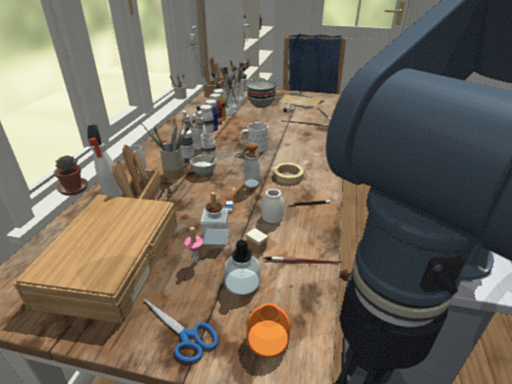

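View pics/top0.png

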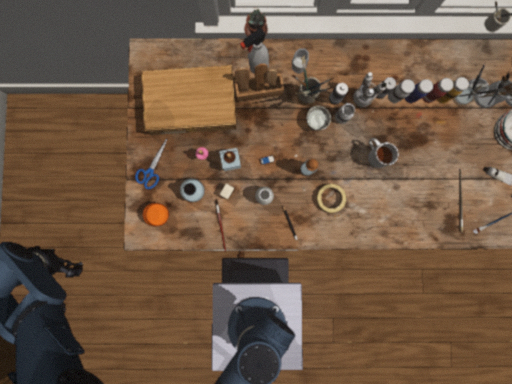

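The side view shows the black cap on the squat jar at (241,262), the stick cap on the square jar at (214,215), the knob on the tall bottle at (251,160) and the white pot at (272,205). The distractors are the pink brush cap at (193,240) and the orange jar at (269,330). In the top view the same things are at (192,190), (230,158), (309,168), (264,195), pink (202,153) and orange (156,214). I'll check the choice in enlarged crops.

Run:
```python
import cv2, numpy as np
a=cv2.imread("pics/side0.png")[135:305,170:310]; b=cv2.imread("pics/top0.png")[140:215,170:335]
cv2.imwrite("pics/sc.png",cv2.resize(a,None,fx=3.5,fy=3.5,interpolation=cv2.INTER_CUBIC))
cv2.imwrite("pics/tc.png",cv2.resize(b,None,fx=4.8,fy=4.8,interpolation=cv2.INTER_CUBIC))
```

```text
(no output)
```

View pics/sc.png

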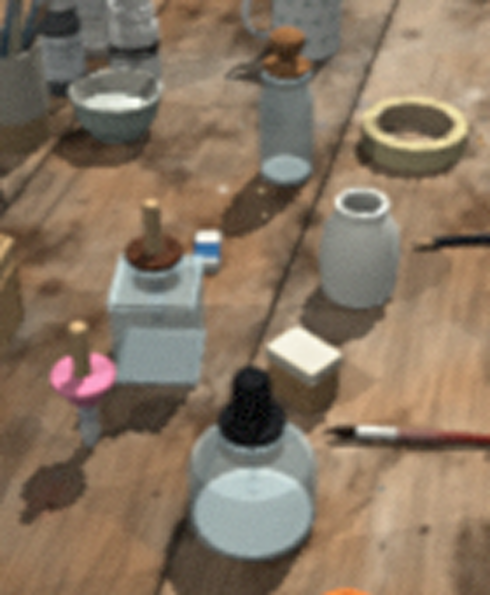

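View pics/tc.png

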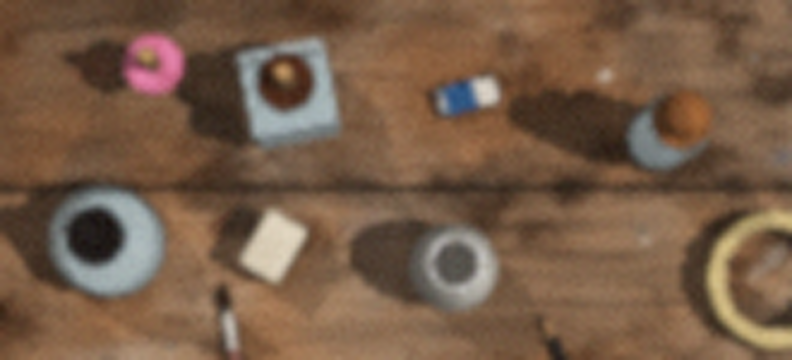

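The crops confirm the choice: black ribbed cap on the squat jar, pale stick with dark collar on the square jar, mushroom knob on the tall bottle, and the white pot open. Pink and orange are excluded. Next I'll triangulate.

```bash
cat > h.py <<'E'
from cell import ctrl, cams
import cv2, numpy as np
from scipy.spatial.transform import Rotation as Ro
def pose():
    s=ctrl.read_state(); T=np.eye(4); T[:3,:3]=Ro.from_rotvec(s["eef_rot"]).as_matrix(); T[:3,3]=s["tool_pos"]; return T
def PM(d,T=None):
    if T is None: return d["mtx"]@np.c_[d["R"],d["t"]]
    M=np.linalg.inv(T@np.array(d["tool_from_camera"])); return d["mtx"]@M[:3]
def tri(obs):
    """obs: list of (P,(u,v)); linear least squares"""
    A=np.array([r for P,(u,v) in obs for r in (u*P[2]-P[0],v*P[2]-P[1])])
    X=np.linalg.svd(A/np.linalg.norm(A[:,:3],axis=1,keepdims=True))[2][-1]; X=X[:3]/X[3]
    e=[np.hypot(*((P@[*X,1])[:2]/(P@[*X,1])[2]-np.array(q))) for P,q in obs]
    return X,max(e)
def atz(P,q,z):
    u,v=q; A=np.array([u*P[2]-P[0],v*P[2]-P[1]]); return np.linalg.solve(A[:,:2],-A[:,2]*z-A[:,3])
def proj(P,X):
    p=P@[*X,1]; return p[:2]/p[2]
def go(p,yaw=None):
    """normalised tool-frame command to reach TCP p pointing down, tool x at world angle yaw"""
    T=pose(); d=T[:3,:3].T@(np.array(p)-T[:3,3])/.5
    y=np.arctan2(T[1,0],T[0,0]) if yaw is None else yaw
    x=np.array([np.cos(y),np.sin(y),0]); z=np.array([0,0,-1.]); R=np.c_[x,np.cross(z,x),z]
    r=Ro.from_matrix(T[:3,:3].T@R).as_rotvec()/(np.pi/2)
    print("cmd",np.round(d,4).tolist(),np.round(r,4).tolist(),"dist mm",np.round(np.linalg.norm(d)*500))
def snap(n,f):
    T=pose(); d=cams.get_image(n); cv2.imwrite(f"pics/{f}.png",d["pixels"][:,:,::-1]); return d,PM(d,T if n=="wrist" else None)
E
python3 - <<'E'
from h import *
S=PM(cams.get_image("side"));T=PM(cams.get_image("top"))
sc=lambda u,v:(u/3.5+170-.4,v/3.5+135-.4); tc=lambda u,v:(u/4.8+170-.4,v/4.8+140-.4)
for n,a,b in [("dip top",(251,375),(95,236)),("brush top",(151,205),(283,72)),("knob",(287,42),(683,117)),("potrim",(361,203),(457,263)),("pink top",(77,327),(148,58)),("pink collar",(83,378),(153,64)),("cork",(303,353),(274,245))]:
    X,e=tri([(S,sc(*a)),(T,tc(*b))]); print(n,X.round(4),round(e,2))
go((.50,.12,.36),np.pi)
E
```

```text
dip top [0.484  0.2259 0.1199] 0.98
brush top [0.5933 0.0939 0.1411] 0.0
knob [ 0.562  -0.1817  0.1397] 0.12
potrim [ 0.4648 -0.0273  0.0855] 0.1
pink top [0.6109 0.1921 0.1059] 0.7
pink collar [0.6122 0.1936 0.0633] 0.13
cork [0.4807 0.1063 0.0393] 0.11
cmd [-0.8002, -0.6035, -0.2578] [-0.0006, -0.0002, -0.2825] dist mm 517.0
```

Run:
```python
from h import *
go((.50,.08,.36),np.pi)
```

```text
cmd [-0.8346, -0.6758, -0.2578] [-0.0006, -0.0002, -0.2825] dist mm 552.0
```

jog_arm(
  commands=[-0.1, -0.08, -0.258, 0, 0, -0.1, -0.3, -0.2, -0.258, 0, 0, -0.2825, -0.834, -0.676, -0.258, 0, 0, -0.2825, -0.834, -0.676, -0.258, 0, 0, -0.2825, -0.834, -0.676, -0.258, 0, 0, -0.2825, -0.834, -0.676, -0.258, 0, 0, -0.2825, -0.834, -0.676, -0.258, 0, 0, -0.2825, -0.834, -0.676, -0.258, 0, 0, -0.2825, -0.834, -0.676, -0.258, 0, 0, -0.2825, -0.834, -0.676, -0.258, 0, 0, -0.2825, -0.834, -0.676, -0.258, 0, 0, -0.2825, -0.834, -0.676, -0.258, 0, 0, -0.2825],
)

```text
time: 1.75
tool_pos: [0.4988, 0.0815, 0.36]
eef_rot: [0.002, -3.14, -0.001]
contact_force: [0.1, -0.1, -0.7]
opening: 0.0853
gripper_force: 0.0
```

Run:
```python
from h import *
T=pose();print(T.round(4).tolist())
d,P=snap("wrist","w1"); np.save("pics/P1.npy",P); go((.50,-.04,.36),np.pi)
```

```text
[[-1.0, -0.0013, -0.0014, 0.4988], [-0.0013, 1.0, 0.0009, 0.0815], [0.0014, 0.0009, -1.0, 0.36], [0.0, 0.0, 0.0, 1.0]]
cmd [-0.002, -0.2435, -0.0001] [0.0004, -0.0008, 0.0013] dist mm 122.0
```

jog_arm(
  commands=[-0.002, -0.2435, 0, 0, 0, 0.001, -0.002, -0.2435, 0, 0, 0, 0.001, -0.002, -0.2435, 0, 0, 0, 0.001, -0.002, -0.2435, 0, 0, 0, 0.001, -0.002, -0.2435, 0, 0, 0, 0.001, -0.002, -0.2435, 0, 0, 0, 0.001],
)

```text
time: 2.55
tool_pos: [0.5007, -0.0401, 0.3604]
eef_rot: [-0.001, 3.142, 0.0]
contact_force: [-1.0, -0.7, -0.3]
opening: 0.0853
gripper_force: 0.0
```

Run:
```python
from h import *
d,P=snap("wrist","w2"); np.save("pics/P2.npy",P)
for i in (1,2):
    a=cv2.imread(f"pics/w{i}.png"); cv2.imwrite(f"pics/w{i}b.png",cv2.resize(a,(800,600),interpolation=cv2.INTER_CUBIC))
```

```text
(no output)
```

View pics/w1b.png

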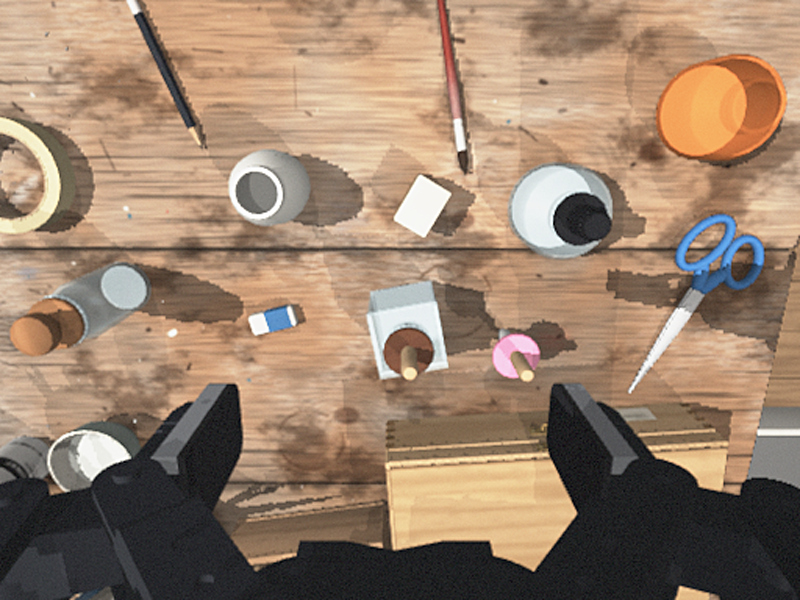

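View pics/w2b.png

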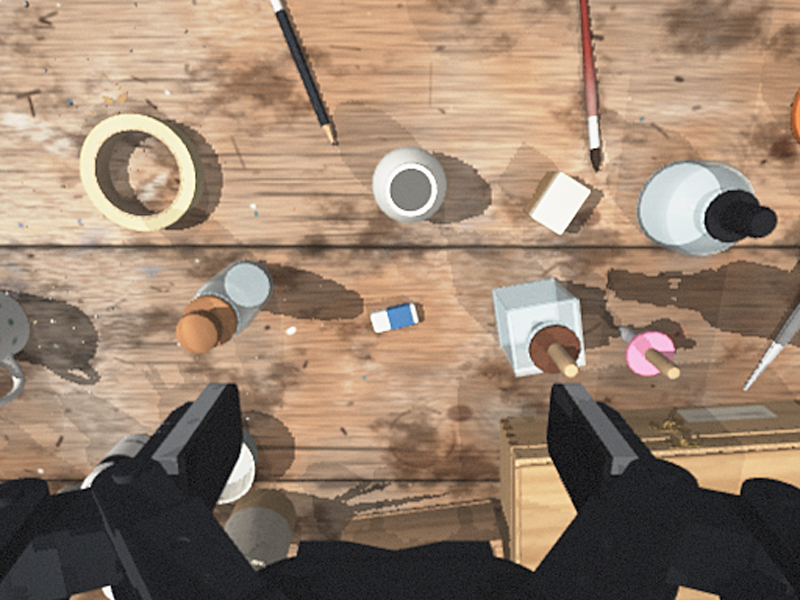

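The wrist views (800 px scale, first → second) show the knob top at (34,335)→(200,333), dip cap top at (597,222)→(765,221), stick tip at (409,374)→(570,370) and pot rim at (259,193)→(411,190).

Run:
```python
from h import *
P1=np.load("pics/P1.npy");P2=np.load("pics/P2.npy")
S=PM(cams.get_image("side"));Tp=PM(cams.get_image("top"))
w=lambda u,v:((u+.5)/1.5625-.5,(v+.5)/1.5625-.5)
for n,a,b,z in [("knob top",(34,335),(200,333),.148),("dip top",(597,222),(765,221),.123),("dip collar",(580,217),(733,216),.088),("brush tip",(409,374),(570,370),.143),("brush collar",(408,351),(555,349),.102),("pot rim",(259,193),(411,190),.086),("pink",(516,357),(651,354),.066),("cork",(422,206),(560,203),.042)]:
    X,e=tri([(P1,w(*a)),(P2,w(*b))]); print(n,X.round(4),round(e,2),"atz",atz(P1,w(*a),z).round(4),atz(P2,w(*b),z).round(4))
go((.557,-.181,.21),np.pi)
```

```text
knob top [ 0.5625 -0.1828  0.1439] 0.27 atz [ 0.5606 -0.1798] [ 0.5613 -0.1812]
dip top [0.482  0.2288 0.1252] 0.65 atz [0.4816 0.2296] [0.4831 0.2305]
dip collar [0.4837 0.2297 0.087 ] 0.58 atz [0.4828 0.2293] [0.4843 0.2292]
brush tip [0.5938 0.0929 0.1414] 0.37 atz [0.5935 0.0928] [0.5926 0.0923]
brush collar [0.5923 0.0932 0.1017] 0.21 atz [0.5919 0.0932] [0.5925 0.0931]
pot rim [ 0.4651 -0.0268  0.0789] 0.09 atz [ 0.4646 -0.025 ] [ 0.4644 -0.027 ]
pink [0.6117 0.1918 0.0673] 0.16 atz [0.6125 0.1922] [0.6121 0.1925]
cork [0.4799 0.1062 0.039 ] 0.13 atz [0.4797 0.106 ] [0.4794 0.1052]
cmd [-0.1125, -0.2803, 0.3007] [0.0, 0.0, -0.0002] dist mm 213.0
```

Run:
```python
from h import *
go((.5615,-.1815,.18),np.pi);go((.5615,-.1815,.118),np.pi)
```

```text
cmd [-0.1215, -0.2813, 0.3607] [0.0, 0.0, -0.0002] dist mm 237.0
cmd [-0.1215, -0.2813, 0.4847] [0.0, 0.0, -0.0002] dist mm 287.0
```

jog_arm(
  commands=[-0.1215, -0.2813, 0.1, 0, 0, 0, -0.1215, -0.2813, 0.2, 0, 0, 0, -0.1215, -0.2813, 0.3607, 0, 0, 0, -0.1215, -0.2813, 0.3607, 0, 0, 0, -0.1215, -0.2813, 0.3607, 0, 0, 0, -0.1215, -0.2813, 0.3607, 0, 0, 0, -0.1215, -0.2813, 0.3607, 0, 0, 0, -0.1215, -0.2813, 0.3607, 0, 0, 0],
)

```text
time: 3.7
tool_pos: [0.5623, -0.1821, 0.1826]
eef_rot: [0.001, 3.138, -0.003]
contact_force: [0.2, -0.6, -1.0]
opening: 0.0856
gripper_force: 0.0
```

Run:
```python
from h import *
d,P=snap("wrist","w3"); np.save("pics/P3.npy",P)
print(proj(P,(.5615,-.1815,.148)),proj(P,(.5615,-.1815,.137)))
go((.5615,-.1815,.118),np.pi)
```

```text
[253.63653115 222.01714046] [253.59467168 215.02268921]
cmd [0.0016, 0.0015, 0.1284] [-0.0011, 0.0022, -0.0005] dist mm 64.0
```

View pics/w3.png

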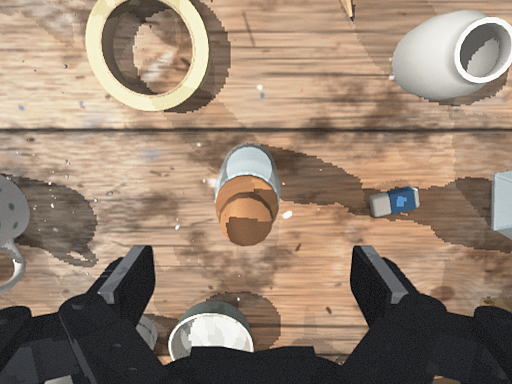

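The close view shows the knob silhouette centred near (247,217) against an expected (253.6,215), so it lies about 4 mm further to −y. I'll re-measure numerically by colour.

```bash
cat >> h.py <<'E'
def blob(img,lo,hi,box):
    hsv=cv2.cvtColor(img,cv2.COLOR_RGB2HSV); m=cv2.inRange(hsv,np.array(lo),np.array(hi)); k=np.zeros_like(m); x0,x1,y0,y1=box; k[y0:y1,x0:x1]=m[y0:y1,x0:x1]
    k=cv2.morphologyEx(k,cv2.MORPH_OPEN,np.ones((3,3),np.uint8))
    n,l,st,c=cv2.connectedComponentsWithStats(k); i=1+np.argmax(st[1:,4]); return st[i].tolist(),c[i]
E
python3 - <<'E'
from h import *
T=pose();print(T[:3,3].round(4), ctrl.read_state()["joint_positions"])
d,P=snap("wrist","w4")
hsv=cv2.cvtColor(d["pixels"],cv2.COLOR_RGB2HSV); print(hsv[225,247],hsv[185,247],hsv[260,240],hsv[110,270])
print(blob(d["pixels"],(5,130,60),(18,255,255),(195,300,160,260)))
print(proj(P,(.5615,-.1855,.137)),proj(P,(.5615,-.1855,.113)))
go((.5615,-.1855,.118),np.pi)
E
```

```text
[ 0.5621 -0.1821  0.1822] [-5.02362085e-01  5.40040512e-01  1.57217033e+00  5.67603326e-05
  1.02555101e+00 -2.07240499e+00]
[ 13 126 132] [ 13 126 197] [ 13  84 158] [ 14  72 220]Traceback (most recent call last):
  File "<stdin>", line 5, in <module>
  File "h.py", line 31, in blob
    n,l,st,c=cv2.connectedComponentsWithStats(k); i=1+np.argmax(st[1:,4]); return st[i].tolist(),c[i]
                                                      ~~~~~~~~~^^^^^^^^^^
    return _wrapfunc(a, 'argmax', axis=axis, out=out, **kwds)
    return bound(*args, **kwds)
ValueError: attempt to get argmax of an empty sequence
```

Run:
```python
from h import *
d,P=snap("wrist","w4")
print(blob(d["pixels"],(5,108,60),(20,255,255),(195,300,160,260)))
print(proj(P,(.5615,-.1855,.137)),proj(P,(.5615,-.1855,.113)))
go((.5615,-.1855,.118),np.pi)
```

```text
([215, 176, 63, 71, 3411], array([245.67692759, 210.54001759]))
[246.94275869 216.34192659] [247.52659778 203.24106173]
cmd [0.0007, -0.0065, 0.1267] [-0.0007, 0.0013, -0.0007] dist mm 63.0
```

jog_arm(
  commands=[0.001, -0.0075, 0, 0, 0, 0, 0.001, -0.0075, 0.04, 0, 0, 0, 0.001, -0.0075, 0.08, 0, 0, 0, 0.001, -0.0075, 0.11, 0, 0, 0, 0.001, -0.0075, 0.128, 0, 0, 0, 0.001, -0.0075, 0.128, 0, 0, 0, 0.001, -0.0075, 0.128, 0, 0, 0],
)

```text
time: 4.72
tool_pos: [0.5613, -0.1863, 0.1165]
eef_rot: [0.002, 3.141, -0.001]
contact_force: [0.8, 0.0, -0.5]
opening: 0.0855
gripper_force: 0.0
```

jog_arm(
  commands=[0, 0, 0, 0, 0, 0, 0, 0, 0, 0, 0, 0, 0, 0, 0, 0, 0, 0, 0, 0, 0, 0, 0, 0, 0, 0, 0, 0, 0, 0, 0, 0, 0, 0, 0, 0],
  fingers=1,
  squeeze=25,
)

```text
time: 5.48
tool_pos: [0.561, -0.1862, 0.1163]
eef_rot: [0.003, 3.141, -0.0]
contact_force: [-1.5, 0.2, 4.1]
opening: 0.0318
gripper_force: 24.7
```

Run:
```python
from h import *
go((.561,-.1862,.185),np.pi);go((.515,-.0268,.185),np.pi)
```

```text
cmd [-0.0001, -0.0001, -0.1373] [-0.0002, 0.0003, -0.001] dist mm 69.0
cmd [0.0924, 0.3186, -0.1374] [-0.0002, 0.0003, -0.001] dist mm 180.0
```

jog_arm(
  commands=[0, 0, -0.02, 0, 0, 0, 0, 0, -0.06, 0, 0, 0, 0, 0, -0.1, 0, 0, 0, 0, 0, -0.137, 0, 0, 0, 0.0924, 0.3186, -0.137, 0, 0, 0, 0.0924, 0.3186, -0.137, 0, 0, 0, 0.0924, 0.3186, -0.137, 0, 0, 0, 0.0924, 0.3186, -0.137, 0, 0, 0, 0.0924, 0.3186, -0.137, 0, 0, 0, 0.0924, 0.3186, -0.137, 0, 0, 0, 0.0924, 0.3186, -0.137, 0, 0, 0, 0.0924, 0.3186, -0.137, 0, 0, 0],
)

```text
time: 6.98
tool_pos: [0.5151, -0.0274, 0.1843]
eef_rot: [-0.004, -3.142, 0.0]
contact_force: [-0.8, 0.4, -0.4]
opening: 0.0318
gripper_force: 25.0
```

Run:
```python
from h import *
T=pose();print(T[:3,3].round(4))
d,P=snap("wrist","w5");np.save("pics/P5.npy",P)
print(proj(P,(.4647,-.0268,.086)))
go((.4647,-.0268,.150),np.pi);go((.4647,-.0268,.0945),np.pi)
```

```text
[ 0.5151 -0.0274  0.1843]
[253.04355066 123.56295224]
cmd [0.1005, 0.0006, 0.0687] [0.0, -0.0001, -0.0016] dist mm 61.0
cmd [0.1005, 0.0006, 0.1797] [0.0, -0.0001, -0.0016] dist mm 103.0
```

View pics/w5.png

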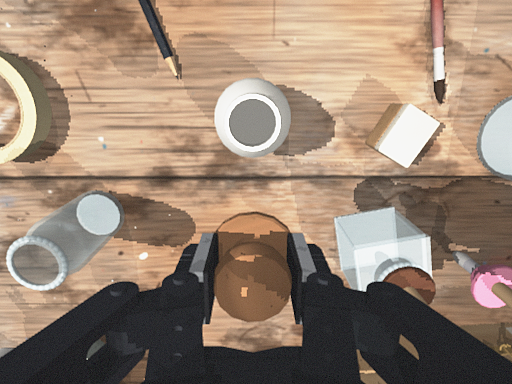

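The pot mouth is at (254,122), expected (253,123.6), so within about 1 mm. Next I place the knob in the pot.

jog_arm(
  commands=[0.1022, 0.0022, 0.05, 0, 0, 0, 0.1022, 0.0022, 0.07, 0, 0, 0, 0.1022, 0.0022, 0.09, 0, 0, 0, 0.1022, 0.0022, 0.11, 0, 0, 0, 0.1022, 0.0022, 0.13, 0, 0, 0, 0.1022, 0.0022, 0.15, 0, 0, 0, 0.1022, 0.0022, 0.165, 0, 0, 0, 0.1022, 0.0022, 0.175, 0, 0, 0, 0.1022, 0.0022, 0.1815, 0, 0, 0, 0.1022, 0.0022, 0.1815, 0, 0, 0, 0.1022, 0.0022, 0.1815, 0, 0, 0],
)

```text
time: 8.4
tool_pos: [0.4637, -0.0255, 0.0938]
eef_rot: [-0.003, -3.142, -0.0]
contact_force: [-2.0, -0.3, -1.5]
opening: 0.0314
gripper_force: 24.9
```

Run:
```python
from h import *
P=np.load("pics/P5.npy"); print(atz(P,(37,263),.110), atz(P,(254,122),.086))
s=ctrl.read_state();print(s["tool_pos"],s["contact_force"])
```

```text
[ 0.56189561 -0.18400287] [ 0.46360559 -0.02611762]
[ 0.46367203 -0.02554108  0.09381171] [-1.97216359 -0.30506072 -1.46863989]
```

jog_arm(
  commands=[0, 0, 0.002, 0, 0, 0, 0, 0, 0.002, 0, 0, 0, 0, 0, 0.002, 0, 0, 0, 0, 0, 0.002, 0, 0, 0, 0, 0, -0.04, 0, 0, 0, 0, 0, -0.1, 0, 0, 0, 0, 0, -0.2, 0, 0, 0, 0, 0, -0.22, 0, 0, 0, 0, 0, -0.22, 0, 0, 0],
  fingers=0,
)

```text
time: 9.52
tool_pos: [0.4638, -0.0255, 0.204]
eef_rot: [0.002, 3.14, -0.001]
contact_force: [0.7, -0.5, 0.5]
opening: 0.0852
gripper_force: 0.0
```

Run:
```python
from h import *
go((.500,.2285,.20),np.pi)
for n in ("side",):
    d,P=snap(n,"s6"); cv2.imwrite("pics/s6c.png",cv2.resize(cv2.imread("pics/s6.png")[130:300,190:340],None,fx=3,fy=3,interpolation=cv2.INTER_CUBIC))
```

```text
cmd [-0.0715, 0.5082, 0.008] [-0.0002, 0.0008, -0.001] dist mm 257.0
```

View pics/s6c.png

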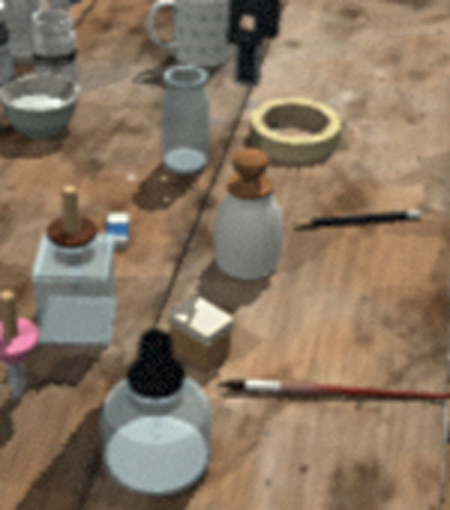

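The knob stands seated in the pot (crop 250,185), and the bottle is open and upright. Now the dip cap.

jog_arm(
  commands=[-0.04, 0.508, 0.0, 0, 0, 0, -0.04, 0.508, 0.0, 0, 0, 0, -0.04, 0.508, 0.0, 0, 0, 0, -0.04, 0.508, 0.02, 0, 0, 0, -0.04, 0.508, 0.02, 0, 0, 0, -0.04, 0.508, 0.02, 0, 0, 0, -0.04, 0.508, 0.02, 0, 0, 0, -0.04, 0.508, 0.02, 0, 0, 0, -0.04, 0.508, 0.02, 0, 0, 0, -0.04, 0.508, 0.02, 0, 0, 0],
)

```text
time: 10.82
tool_pos: [0.4844, 0.2279, 0.194]
eef_rot: [0.004, 3.141, 0.0]
contact_force: [0.7, -0.7, -1.0]
opening: 0.0857
gripper_force: 0.0
```

Run:
```python
from h import *
print(pose()[:3,3].round(4))
d,P=snap("wrist","w7");np.save("pics/P7.npy",P)
print(blob(d["pixels"],(0,0,0),(180,255,50),(190,315,120,255)))
for z in (.123,.088): print(proj(P,(.4835,.229,z)))
go((.4835,.229,.09),np.pi)
```

```text
[0.4844 0.2279 0.194 ]
([238, 162, 44, 47, 930], array([261.31612903, 185.72580645]))
[253.98500437 201.62883563]
[253.73539769 187.14761357]
cmd [0.0017, 0.0019, 0.2078] [0.0001, 0.0002, -0.0015] dist mm 104.0
```

View pics/w7.png

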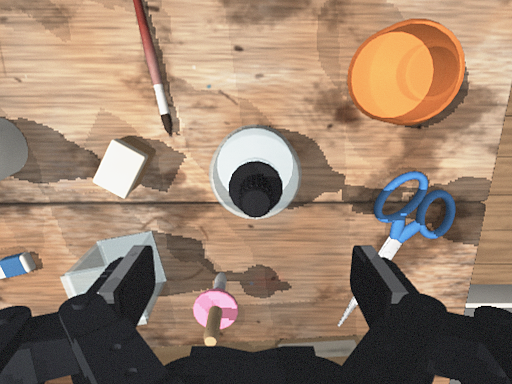

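jog_arm(
  commands=[0.001, 0.0052, 0.05, 0, 0, 0, 0.001, 0.0052, 0.1, 0, 0, 0, 0.001, 0.0052, 0.14, 0, 0, 0, 0.001, 0.0052, 0.18, 0, 0, 0, 0.001, 0.0052, 0.2, 0, 0, 0, 0.001, 0.0052, 0.2075, 0, 0, 0, 0.001, 0.0052, 0.2075, 0, 0, 0, 0.001, 0.0052, 0.2075, 0, 0, 0],
)

```text
time: 11.88
tool_pos: [0.4842, 0.2312, 0.0906]
eef_rot: [0.003, 3.14, 0.001]
contact_force: [-0.4, -0.1, 0.5]
opening: 0.0852
gripper_force: 0.0
```

jog_arm(
  commands=[0, 0, 0, 0, 0, 0, 0, 0, 0, 0, 0, 0, 0, 0, 0, 0, 0, 0, 0, 0, 0, 0, 0, 0, 0, 0, 0, 0, 0, 0, 0, 0, 0, 0, 0, 0, 0, 0, 0, 0, 0, 0],
  fingers=1,
  squeeze=25,
)

```text
time: 12.75
tool_pos: [0.4838, 0.2311, 0.0901]
eef_rot: [0.003, 3.141, 0.0]
contact_force: [-1.1, -0.0, 4.0]
opening: 0.023
gripper_force: 24.5
```

Run:
```python
from h import *
p=pose()[:3,3]; print(p.round(4)); go((p[0],p[1],.20),np.pi); go((.535,-.184,.20),np.pi)
```

```text
[0.4838 0.2311 0.0901]
cmd [-0.0001, 0.0, -0.2197] [0.0, 0.0002, -0.001] dist mm 110.0
cmd [-0.1039, -0.8299, -0.2197] [0.0, 0.0002, -0.001] dist mm 432.0
```

jog_arm(
  commands=[0, 0, -0.04, 0, 0, 0, 0, 0, -0.12, 0, 0, 0, 0, 0, -0.23, 0, 0, 0, 0, 0, -0.235, 0, 0, 0, -0.08, -0.3, -0.235, 0, 0, 0, -0.1, -0.5, -0.235, 0, 0, 0, -0.12, -0.6, -0.235, 0, 0, 0, -0.15, -0.7, -0.235, 0, 0, 0, -0.22, -0.83, -0.235, 0, 0, 0, -0.252, -0.83, -0.235, 0, 0, 0, -0.252, -0.83, -0.235, 0, 0, 0, -0.252, -0.83, -0.235, 0, 0, 0],
)

```text
time: 14.25
tool_pos: [0.6102, -0.189, 0.2055]
eef_rot: [0.011, 3.141, -0.002]
contact_force: [0.5, -0.3, -1.2]
opening: 0.0236
gripper_force: 24.8
```

jog_arm(
  commands=[0, 0, 0, 0, 0, 0, 0, 0, 0, 0, 0, 0, 0, 0, 0, 0, 0, 0],
)

```text
time: 14.62
tool_pos: [0.6086, -0.1826, 0.2075]
eef_rot: [0.0, -3.141, -0.001]
contact_force: [-0.8, -0.9, 0.2]
opening: 0.0235
gripper_force: 24.8
```

Run:
```python
from h import *
p=pose()[:3,3]; print(p.round(4))
d,P=snap("wrist","w8");np.save("pics/P8.npy",P)
print(proj(P,(.5617,-.185,.110)))
```

```text
[ 0.6086 -0.1826  0.2075]
[248.98450703 128.74015337]
```

View pics/w8.png

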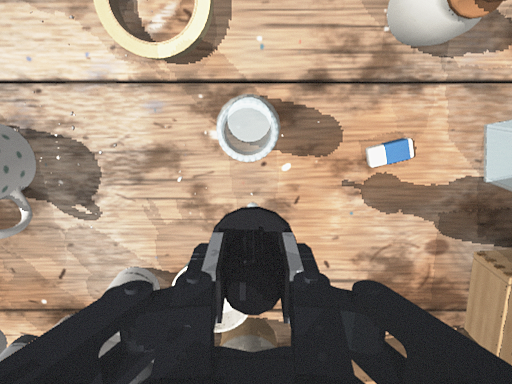

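The bottle rim is centred at (249,129.5), expected (249,128.7), and the cap hangs straight. I lower it in.

jog_arm(
  commands=[0.05, -0.0048, 0, 0, 0, 0, 0.0934, -0.0048, 0, 0, 0, 0, 0.0934, -0.0048, 0, 0, 0, 0, 0.0934, -0.0048, 0, 0, 0, 0, 0.0934, -0.0048, 0.03, 0, 0, 0, 0.0934, -0.0048, 0.06, 0, 0, 0, 0.0934, -0.0048, 0.09, 0, 0, 0, 0.0934, -0.0048, 0.12, 0, 0, 0],
)

```text
time: 15.68
tool_pos: [0.562, -0.1863, 0.1458]
eef_rot: [-0.002, -3.14, -0.001]
contact_force: [-0.1, -0.8, 0.4]
opening: 0.0234
gripper_force: 24.8
```

jog_arm(
  commands=[0, 0.001, 0.015, 0, 0, 0, 0, 0.001, 0.03, 0, 0, 0, 0, 0.001, 0.042, 0, 0, 0, 0, 0.001, 0.05, 0, 0, 0, 0, 0.001, 0.055, 0, 0, 0, 0, 0.001, 0.055, 0, 0, 0, 0, 0.001, 0.055, 0, 0, 0],
)

```text
time: 16.55
tool_pos: [0.5625, -0.1861, 0.1202]
eef_rot: [0.002, 3.141, -0.0]
contact_force: [-0.3, 0.2, -0.7]
opening: 0.0231
gripper_force: 24.8
```

Nearly seated. I'll settle about 1.5 mm lower, release and lift.

jog_arm(
  commands=[0, 0, 0.002, 0, 0, 0, 0, 0, 0.003, 0, 0, 0, 0, 0, 0.003, 0, 0, 0],
)

```text
time: 16.92
tool_pos: [0.5623, -0.186, 0.1184]
eef_rot: [-0.003, -3.142, -0.0]
contact_force: [0.5, -0.3, -1.4]
opening: 0.0236
gripper_force: 24.8
```

jog_arm(
  commands=[0, 0, 0, 0, 0, 0, 0, 0, 0, 0, 0, 0, 0, 0, 0, 0, 0, 0, 0, 0, 0, 0, 0, 0, 0, 0, -0.03, 0, 0, 0, 0, 0, -0.08, 0, 0, 0, 0, 0, -0.15, 0, 0, 0, 0, 0, -0.17, 0, 0, 0, 0, 0, -0.17, 0, 0, 0, 0, 0, -0.17, 0, 0, 0],
  fingers=0,
)

```text
time: 18.18
tool_pos: [0.5615, -0.1856, 0.2023]
eef_rot: [-0.003, -3.139, -0.002]
contact_force: [0.4, -0.9, 0.0]
opening: 0.0851
gripper_force: 0.0
```

Run:
```python
from h import *
p=pose()[:3,3]; print(p.round(4))
d,P=snap("wrist","w9");np.save("pics/P9.npy",P)
print(blob(d["pixels"],(0,0,0),(180,255,50),(190,315,120,255)))
for z in (.151,.116): print(proj(P,(.5619,-.185,z)))
d,P=snap("side","s9")
for z in (.151,.113): print(proj(P,(.5619,-.185,z)))
print(blob(d["pixels"],(0,0,0),(180,255,60),(235,270,120,185)))
go((.5925,.093,.205),np.pi)
```

```text
[ 0.5615 -0.1856  0.2023]
([232, 182, 48, 49, 1401], array([257.08493933, 202.65738758]))
[253.21174996 214.01968862]
[252.999685   196.81887334]
[252.02337025 142.7874805 ]
[251.96523052 153.93882084]
([245, 142, 13, 15, 138], array([251.13043478, 150.        ]))
cmd [-0.061, 0.5573, -0.0052] [0.0009, -0.0016, -0.0011] dist mm 280.0
```

jog_arm(
  commands=[-0.061, 0.557, 0, 0, 0, 0, -0.061, 0.557, 0, 0, 0, 0, -0.061, 0.557, 0, 0, 0, 0, -0.061, 0.557, 0, 0, 0, 0, -0.061, 0.557, 0, 0, 0, 0, -0.061, 0.557, 0, 0, 0, 0, -0.061, 0.557, 0, 0, 0, 0, -0.061, 0.557, 0, 0, 0, 0, -0.061, 0.557, 0, 0, 0, 0],
)

```text
time: 19.4
tool_pos: [0.5933, 0.0911, 0.2034]
eef_rot: [-0.006, -3.141, 0.0]
contact_force: [0.6, -1.0, 0.8]
opening: 0.085
gripper_force: 0.0
```

Run:
```python
from h import *
p=pose()[:3,3]; print(p.round(4))
d,P=snap("wrist","w10");np.save("pics/P10.npy",P)
for z in (.143,.102): print(proj(P,(.5925,.093,z)))
hsv=cv2.cvtColor(d["pixels"],cv2.COLOR_RGB2HSV)
c=d["pixels"][140:270,180:330]; cv2.imwrite("pics/w10c.png",cv2.resize(c[:,:,::-1],None,fx=4,fy=4,interpolation=cv2.INTER_CUBIC))
```

```text
[0.5933 0.0911 0.2034]
[255.26131575 207.12404949]
[254.77772478 189.05692672]
```

View pics/w10c.png

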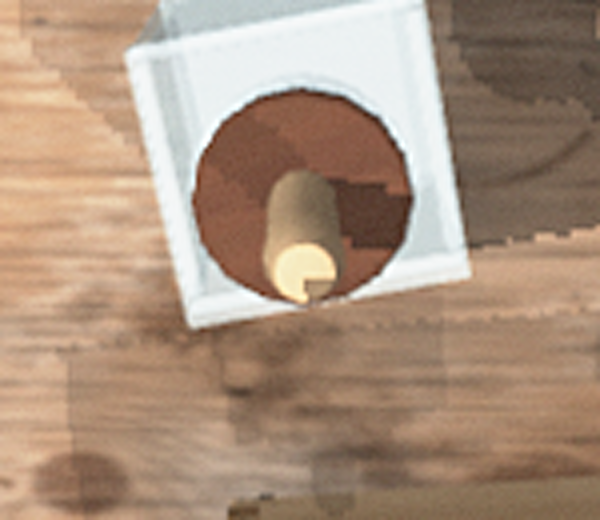

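The stick tip is at (256,208) and the collar at (256,189), within 0.5 mm of prediction.

jog_arm(
  commands=[0.0016, 0.0045, 0.05, 0, 0, 0, 0.0016, 0.0045, 0.1, 0, 0, 0, 0.0016, 0.0045, 0.14, 0, 0, 0, 0.0016, 0.0045, 0.175, 0, 0, 0, 0.0016, 0.0045, 0.19, 0, 0, 0, 0.0016, 0.0045, 0.197, 0, 0, 0, 0.0016, 0.0045, 0.197, 0, 0, 0, 0.0016, 0.0045, 0.197, 0, 0, 0],
)

```text
time: 20.45
tool_pos: [0.5929, 0.0947, 0.1056]
eef_rot: [0.002, 3.14, -0.0]
contact_force: [-0.5, -0.3, -0.8]
opening: 0.0853
gripper_force: 0.0
```

jog_arm(
  commands=[0, 0, 0, 0, 0, 0, 0, 0, 0, 0, 0, 0, 0, 0, 0, 0, 0, 0, 0, 0, 0, 0, 0, 0, 0, 0, 0, 0, 0, 0, 0, 0, 0, 0, 0, 0, 0, 0, 0, 0, 0, 0],
  fingers=1,
  squeeze=25,
)

```text
time: 21.32
tool_pos: [0.5925, 0.0947, 0.105]
eef_rot: [0.002, 3.142, -0.0]
contact_force: [-0.1, 0.7, 0.6]
opening: 0.0125
gripper_force: 24.3
```

Run:
```python
from h import *
p=pose()[:3,3]; print(p.round(4)); go((p[0],p[1],.20),np.pi); go((.53,.2305,.20),np.pi)
```

```text
[0.5925 0.0947 0.105 ]
cmd [-0.0, -0.0, -0.19] [-0.0, 0.0, -0.001] dist mm 95.0
cmd [0.1254, 0.2714, -0.19] [-0.0, 0.0, -0.001] dist mm 177.0
```

jog_arm(
  commands=[0, 0, -0.04, 0, 0, 0, 0, 0, -0.12, 0, 0, 0, 0, 0, -0.2, 0, 0, 0, 0, 0, -0.21, 0, 0, 0, 0.126, 0.271, -0.21, 0, 0, 0, 0.126, 0.271, -0.21, 0, 0, 0, 0.126, 0.271, -0.21, 0, 0, 0, 0.126, 0.271, -0.21, 0, 0, 0, 0.126, 0.271, -0.21, 0, 0, 0, 0.126, 0.271, -0.21, 0, 0, 0, 0.126, 0.271, -0.21, 0, 0, 0, 0.126, 0.271, -0.21, 0, 0, 0],
)

```text
time: 22.82
tool_pos: [0.53, 0.2297, 0.2099]
eef_rot: [0.004, 3.142, -0.0]
contact_force: [-0.9, 0.6, -0.4]
opening: 0.0121
gripper_force: 24.5
```

Run:
```python
from h import *
p=pose()[:3,3]; print(p.round(4))
d,P=snap("wrist","w11");np.save("pics/P11.npy",P)
print(proj(P,(.484,.2305,.082)),proj(P,(.5925,.0935,.096)))
cv2.imwrite("pics/w11c.png",cv2.resize(d["pixels"][40:340,50:400,::-1],None,fx=2,fy=2,interpolation=cv2.INTER_CUBIC))
```

```text
[0.53   0.2297 0.2099]
[253.22296484 125.49385221] [ 93.00767478 256.27974214]
```

View pics/w11c.png

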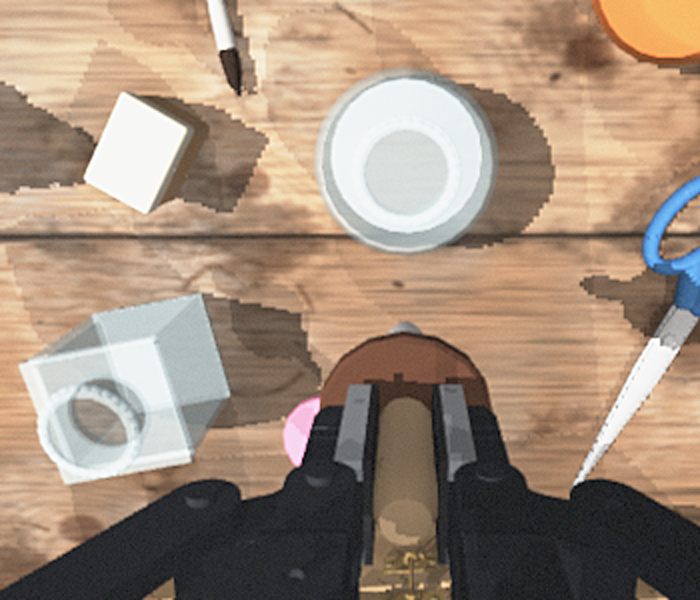

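The squat mouth is at (253.5,125), expected (253.2,125.5). The brush hangs straight, so I lower it.

jog_arm(
  commands=[0.05, 0.0016, 0, 0, 0, 0, 0.092, 0.0016, 0, 0, 0, 0, 0.092, 0.0016, 0, 0, 0, 0, 0.092, 0.0016, 0.02, 0, 0, 0, 0.092, 0.0016, 0.06, 0, 0, 0, 0.092, 0.0016, 0.1, 0, 0, 0, 0.092, 0.0016, 0.14, 0, 0, 0, 0.092, 0.0016, 0.17, 0, 0, 0, 0.092, 0.0016, 0.17, 0, 0, 0],
)

```text
time: 24.0
tool_pos: [0.4835, 0.2309, 0.1235]
eef_rot: [-0.003, -3.139, 0.001]
contact_force: [-0.3, 0.1, -0.7]
opening: 0.0122
gripper_force: 24.5
```

jog_arm(
  commands=[0, 0, 0.015, 0, 0, 0, 0, 0, 0.03, 0, 0, 0, 0, 0, 0.045, 0, 0, 0, 0, 0, 0.055, 0, 0, 0, 0, 0, 0.062, 0, 0, 0, 0, 0, 0.066, 0, 0, 0, 0, 0, 0.066, 0, 0, 0, 0, 0, 0.066, 0, 0, 0],
)

```text
time: 25.0
tool_pos: [0.4838, 0.2312, 0.0921]
eef_rot: [0.003, 3.141, 0.0]
contact_force: [-0.2, -1.1, 0.2]
opening: 0.0125
gripper_force: 24.5
```

jog_arm(
  commands=[0, 0, 0.002, 0, 0, 0, 0, 0, 0.002, 0, 0, 0],
)

```text
time: 25.25
tool_pos: [0.4838, 0.2312, 0.091]
eef_rot: [0.003, 3.141, 0.0]
contact_force: [-0.0, 0.9, -0.3]
opening: 0.0124
gripper_force: 24.6
```

jog_arm(
  commands=[0, 0, 0, 0, 0, 0, 0, 0, 0, 0, 0, 0, 0, 0, 0, 0, 0, 0, 0, 0, 0, 0, 0, 0, 0, 0, -0.03, 0, 0, 0, 0, 0, -0.08, 0, 0, 0, 0, 0, -0.15, 0, 0, 0, 0, 0, -0.2, 0, 0, 0, 0, 0, -0.2, 0, 0, 0, 0, 0, -0.2, 0, 0, 0],
  fingers=0,
)

```text
time: 26.5
tool_pos: [0.4831, 0.231, 0.1908]
eef_rot: [-0.003, -3.141, 0.0]
contact_force: [0.6, 0.0, -0.4]
opening: 0.0851
gripper_force: 0.0
```

Run:
```python
from h import *
p=pose()[:3,3]; print(p.round(4))
d,P=snap("wrist","w12")
print(proj(P,(.484,.2305,.129)),proj(P,(.484,.2305,.088)))
d,P=snap("side","s12"); print(proj(P,(.484,.2305,.129)))
go((.4637,-.0258,.195),np.pi)
P=np.load("pics/P11.npy"); print(atz(P,(95.5,253),.096))
```

```text
[0.4831 0.231  0.1908]
[251.57616228 208.86505571] [251.66522234 190.68166293]
[241.66351294 240.03305356]
cmd [0.0374, -0.5136, -0.0097] [-0.0004, -0.0015, -0.001] dist mm 258.0
[0.58940901 0.09604942]
```

jog_arm(
  commands=[0.038, -0.5136, 0, 0, 0, 0, 0.038, -0.5136, 0, 0, 0, 0, 0.038, -0.5136, 0, 0, 0, 0, 0.038, -0.5136, 0, 0, 0, 0, 0.038, -0.5136, 0, 0, 0, 0, 0.038, -0.5136, 0, 0, 0, 0, 0.038, -0.5136, 0, 0, 0, 0, 0.038, -0.5136, 0, 0, 0, 0, 0.038, -0.5136, 0, 0, 0, 0],
)

```text
time: 27.72
tool_pos: [0.4643, -0.0245, 0.191]
eef_rot: [0.001, -3.142, -0.0]
contact_force: [0.1, -0.2, -0.2]
opening: 0.0856
gripper_force: 0.0
```

Run:
```python
from h import *
p=pose()[:3,3]; print(p.round(4))
d,P=snap("wrist","w13")
st,c=blob(d["pixels"],(5,108,60),(20,255,255),(195,310,130,260)); print(st,c)
print("centre u",st[0]+st[2]/2-.5,"expected",proj(P,(.4637,-.0257,.113)),proj(P,(.4637,-.0257,.092)))
go((.4637,-.0257,.0925),np.pi)
```

```text
[ 0.4643 -0.0245  0.191 ]
[222, 164, 55, 60, 2534] [248.73717443 193.18745067]
centre u 249.0 expected [250.57528839 198.90791093] [250.69424955 190.22224436]
cmd [0.0012, -0.002, 0.197] [0.0, 0.0, 0.0] dist mm 98.0
```

jog_arm(
  commands=[0.001, -0.0035, 0.05, 0, 0, 0, 0.001, -0.0035, 0.1, 0, 0, 0, 0.001, -0.0035, 0.14, 0, 0, 0, 0.001, -0.0035, 0.175, 0, 0, 0, 0.001, -0.0035, 0.19, 0, 0, 0, 0.001, -0.0035, 0.197, 0, 0, 0, 0.001, -0.0035, 0.197, 0, 0, 0, 0.001, -0.0035, 0.197, 0, 0, 0],
)

```text
time: 28.78
tool_pos: [0.4642, -0.0274, 0.093]
eef_rot: [0.002, 3.14, -0.001]
contact_force: [-0.2, 0.2, -0.1]
opening: 0.0855
gripper_force: 0.0
```

jog_arm(
  commands=[0, 0, 0, 0, 0, 0, 0, 0, 0, 0, 0, 0, 0, 0, 0, 0, 0, 0, 0, 0, 0, 0, 0, 0, 0, 0, 0, 0, 0, 0, 0, 0, 0, 0, 0, 0],
  fingers=1,
  squeeze=25,
)

```text
time: 29.52
tool_pos: [0.4638, -0.0273, 0.0927]
eef_rot: [0.003, 3.141, -0.0]
contact_force: [-0.6, 0.7, 5.6]
opening: 0.0318
gripper_force: 24.6
```

Run:
```python
from h import *
p=pose()[:3,3]; print(p.round(4)); go((p[0],p[1],.195),np.pi); go((.637,.094,.195),np.pi)
```

```text
[ 0.4638 -0.0273  0.0927]
cmd [-0.0, -0.0, -0.2047] [-0.0, 0.0001, -0.001] dist mm 102.0
cmd [-0.346, 0.2432, -0.2046] [-0.0, 0.0001, -0.001] dist mm 235.0
```

jog_arm(
  commands=[0, 0, -0.04, 0, 0, 0, 0, 0, -0.1, 0, 0, 0, 0, 0, -0.2, 0, 0, 0, -0.346, 0.2432, -0.205, 0, 0, 0, -0.346, 0.2432, -0.205, 0, 0, 0, -0.346, 0.2432, -0.205, 0, 0, 0, -0.346, 0.2432, -0.205, 0, 0, 0, -0.346, 0.2432, -0.205, 0, 0, 0, -0.346, 0.2432, -0.205, 0, 0, 0, -0.346, 0.2432, -0.205, 0, 0, 0, -0.346, 0.2432, -0.205, 0, 0, 0, -0.346, 0.2432, -0.205, 0, 0, 0],
)

```text
time: 31.02
tool_pos: [0.6367, 0.0935, 0.1952]
eef_rot: [0.004, 3.142, -0.0]
contact_force: [-0.1, 1.5, -0.8]
opening: 0.0324
gripper_force: 25.0
```

Run:
```python
from h import *
p=pose()[:3,3]; print(p.round(4))
d,P=snap("wrist","w14");np.save("pics/P14.npy",P)
print(proj(P,(.5925,.0940,.096)),proj(P,(.5895,.096,.096)))
a=cv2.resize(d["pixels"][70:220,170:340,::-1],None,fx=4,fy=4,interpolation=cv2.INTER_CUBIC)
b=cv2.resize(cv2.imread("pics/s12.png")[130:300,190:290],None,fx=600/170,fy=600/170,interpolation=cv2.INTER_CUBIC)
im=np.zeros((600,a.shape[1]+b.shape[1],3),np.uint8); im[:a.shape[0],:a.shape[1]]=a; im[:b.shape[0],a.shape[1]:]=b
print(im.shape); cv2.imwrite("pics/w14c.png",cv2.resize(im,None,fx=.75,fy=.75,interpolation=cv2.INTER_AREA))
```

```text
[0.6367 0.0935 0.1952]
[252.88228703 132.10969747] [255.66393867 127.89300951]
(600, 1033, 3)
```

View pics/w14c.png

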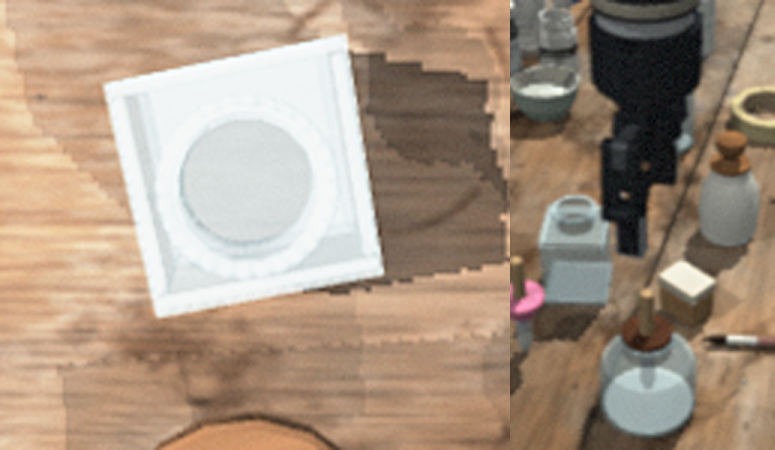

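The square-jar rim is centred at (252.3,132.5), expected (252.9,132.1). The side inset shows the brush cap seated on the squat jar. I lower the knob.

jog_arm(
  commands=[0.05, 0.0005, 0, 0, 0, 0, 0.0886, 0.0005, 0.02, 0, 0, 0, 0.0886, 0.0005, 0.05, 0, 0, 0, 0.0886, 0.0005, 0.08, 0, 0, 0, 0.0886, 0.0005, 0.11, 0, 0, 0, 0.0886, 0.0005, 0.13, 0, 0, 0, 0.0886, 0.0005, 0.15, 0, 0, 0, 0.0886, 0.0005, 0.165, 0, 0, 0, 0.0886, 0.0005, 0.176, 0, 0, 0, 0.0886, 0.0005, 0.183, 0, 0, 0, 0.0886, 0.0005, 0.183, 0, 0, 0, 0.0886, 0.0005, 0.183, 0, 0, 0],
)

```text
time: 32.58
tool_pos: [0.5929, 0.0943, 0.1038]
eef_rot: [0.003, 3.141, -0.0]
contact_force: [-0.2, -0.4, 0.3]
opening: 0.032
gripper_force: 25.0
```

jog_arm(
  commands=[0, 0, 0.002, 0, 0, 0, 0, 0, 0.002, 0, 0, 0],
)

```text
time: 32.83
tool_pos: [0.5929, 0.0943, 0.1028]
eef_rot: [0.003, 3.141, -0.0]
contact_force: [0.1, -0.4, 0.4]
opening: 0.0321
gripper_force: 25.1
```

jog_arm(
  commands=[0, 0, 0, 0, 0, 0, 0, 0, 0, 0, 0, 0, 0, 0, 0, 0, 0, 0, 0, 0, 0, 0, 0, 0, 0, 0, -0.03, 0, 0, 0, 0, 0, -0.08, 0, 0, 0, 0, 0, -0.15, 0, 0, 0, 0, 0, -0.25, 0, 0, 0, 0, 0, -0.35, 0, 0, 0, 0.1, 0, -0.45, 0, 0, 0, 0.1, 0, -0.45, 0, 0, 0, 0.1, 0, -0.45, 0, 0, 0],
  fingers=0,
)

```text
time: 34.33
tool_pos: [0.5426, 0.0944, 0.3284]
eef_rot: [0.002, 3.139, -0.0]
contact_force: [-0.6, 1.0, -0.4]
opening: 0.0854
gripper_force: 0.0
```

Run:
```python
from h import *
d,P=snap("side","s15"); d2,P2=snap("wrist","w15")
a=cv2.resize(d["pixels"][130:300,180:310,::-1],None,fx=600/170,fy=600/170,interpolation=cv2.INTER_CUBIC)
b=cv2.resize(d2["pixels"][:,:,::-1],(800-a.shape[1],int((800-a.shape[1])*.75)),interpolation=cv2.INTER_AREA)
im=np.zeros((600,800,3),np.uint8); im[:600,:a.shape[1]]=a[:600]; im[:b.shape[0],a.shape[1]:]=b; cv2.imwrite("pics/f.png",im)
print(pose()[:3,3])
```

```text
[0.54268912 0.09428483 0.32634951]
```

View pics/f.png

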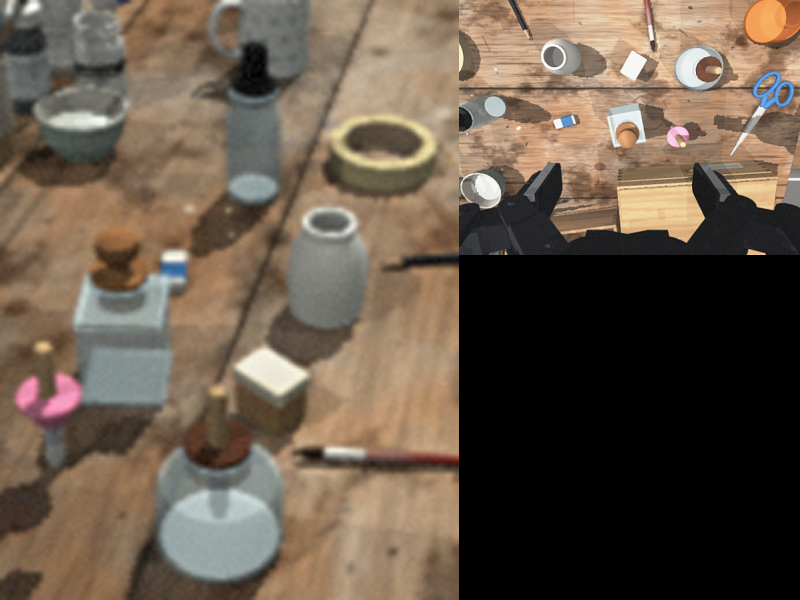

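The black cap sits on the tall bottle (254,75), the knob on the square jar (118,258) and the brush cap on the squat jar (218,440). The pot is empty and upright (328,265), and nothing else has moved.

```bash
python3 -c "
from cell import ctrl
print(ctrl.hand_in())"
```

```text
the job is handed in; nothing more can be done
None
```

The job is handed in: the dip-rod cap is on the tall bottle, the brush cap on the squat jar and the knob stopper on the square jar, all seated and let go at about 34 s, with the pot empty; I don't have the judge's verdict.

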